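# Set the tag press: coarse ring to touch, fine knob a quarter turn

## Robot

A 6-joint arm with a two-finger parallel gripper is mounted at the origin on the work surface. World frame = base frame: x ahead of the robot, y to its left, z up, the work surface at z = 0. Lengths are in m, angles in degrees, forces in N, time in s.
With the tool pointing down it reaches from about 0.4 to 0.825 m from the base axis. Payload 7 kg.
Tool frame: the origin (TCP) lies midway between the tips of the shut fingers; the grasp point (between the pads) lies 19 mm behind it; z points along the fingers, y is the direction in which the jaws open and shut (so a half turn about z gives the same grasp; the last joint's range is limited). The gripper opens to 88 mm and grips with 3 to 60 N. Pads are 19 mm wide; open, the fingers measure 130 mm over their backs; the gripper's body (78 mm by 193 mm) begins 47 mm behind the grasp point.
Start: joints at [-47.091, 20.546, 0.682, 0, -70.136, -16.507], TCP at [0.3, -0.605, 0.227] pointing down, gripper open.
Joint ranges: [-176.03, 176.03], [-82.01, 121.73], [-58.28, 71.71], [-173.87, 95.51], [-174.79, -0.11], [-173.66, 173.66]. Speed limits (degrees/s): [136.94, 136.94, 172.46, 180, 180, 180].

## Interface

Orientations are given as [roll, pitch, yaw] about the fixed x, y, z axes, in that order (R = Rz(yaw) Ry(pitch) Rx(roll)).
In Python, from plant import get_state, capture, get_calibration, close_job, boxes_of, cut_out gives the robot as it stands.
- The arm moves only by the tool apply_moves, never from a script. Its argument "commands" is a list of rows, each an object with "grip": the closure, from 0 (fully open) to 1 (shut); "slide": the shift along the tool's x, y, z in m, a list of three; "roll": the turn about the tool's z in degrees. In form: [{"grip": grip, "slide": [x, y, z], "roll": roll}, ...]. A call has 1 to 5 rows; each row is the pose to reach, as a shift and turn from the pose commanded when the call began, along the tool's axes at that moment; what a row does not reach only later rows make up. A row lasts 1/8 s, in which the tool goes at most 62.5 mm and 10.7 degrees, less where a joint would pass 70% of its speed; a pose out of reach is approached as far as the arm can. A call with a gripper value outside its range is refused whole. The fingers move at their own pace and stop on an object; "grip_force" is the grip in N (left out, the last holds). Time passes only in rows, so rows that repeat a pose let the fingers close. It gives the time, the measured TCP pose, the force and the opening at its end, in the units of the state.
- get_state(): the state, without advancing time (a new reading comes with each control period).
- capture(name): name is "scene" or "side" or "wrist"; returns (picture, depth): 400x640x3 uint8, red, green, blue; 400x640 float32, m along the optical axis (not along the pixel's ray), 0 where there is no reading.
- get_calibration(name): a dict with "mtx" (3x3 intrinsics, pixels), "R" (3x3) and "t" (3): a world point X has camera coordinates R X + t. Camera axes: x right, y down, z forward; pixel columns grow to the right and rows downward; lengths in m; the calibration is good to about 2 mm. A picture is of the moment at which its call begins: read the wrist's pose just before it. get_calibration takes no time and is no camera call; for the wrist camera it gives the pose at the moment of the call.
- close_job(): hands the job in, once; it reports no verdict.
Trained networks look in the newest picture that a camera, given by its name, has taken for a name from the list of things; names that differ only in an ending like _2 or _b are one class to them, and where a whole thing is asked for, a point or a joint stands for the part that bears it (a point fixed in the world has none). Each returns a list of dicts, best first, with "score" (0 to 1); they miss things now and then, are a little off and sometimes report something else, mostly with a low value. They report only what shows in the picture. A call takes as long as a camera call.
- boxes_of(name, camera): "position" ([x, y, z] in m, in the coordinates of the camera as it stood for that picture, good to about 4 mm: the middle of the surface that is visible of it).
- cut_out(name, camera): "mask" (400x640 bool, what is visible of it).
The state is a dict: "time_s": time; "joints": joint angles; "qd": joint speeds; "joint_torque": joint torques, N m; "tcp_pos": TCP position; "eef_rot": TCP orientation; "contact_force": force on the tool from outside, world axes, zero at the start; "moment": the same for the moment, N m; "gripper_width": finger opening in m.
Only numpy, scipy, OpenCV 4.12 (cv2) and the standard library are available. Lean on these libraries where they do the work, as an engineer would, in place of code of your own. Each camera call takes 0.05 s, during which the arm holds its last target.

## Task

Get the little tag press on the counter ready to mark the brass pet tag in its nest: turn the large lower ring clockwise to wind the foot down, leaving the small upper knob alone, until you feel the foot lightly bearing on the tag. Then leave the ring as it is and turn only the small upper knob a quarter turn clockwise to set the pressure. Do not force the foot into the tag and leave everything else on the counter where it is.

Things in the scene. Friction and masses are not known exactly. Their poses are not given: they have to be found in the camera images.
- outer_knob (a point): The large lower ring of the concentric pair on top of the press: black, ribbed, 52 mm across, 24 mm tall; this point is on its vertical axis half-way up, 14 mm above the press's flat deck. Clockwise from above lowers the foot 12 mm per radian. It turns stiffly (0.25 Nm of steady friction) and stays where it is left.
- inner_knob (a point): The small upper knob of the pair: bare aluminium, ribbed, 24 mm across, 28 mm tall, standing on the ring's top and turning independently about the same axis; this point is on the axis half-way up. Clockwise from above it lowers the foot (and the ring, within its 2 mm gap above the deck) by 0.8 mm per radian. It turns with 0.05 Nm of friction and stays where it is left.
- inner (a joint): Angle of the small upper knob, rad: 0 at the start, grows clockwise seen from above.
- press: The bench press, grey base plate 150 by 215 mm, column, white head whose flat top (the deck, 72 by 174 mm) is 150 mm above the counter; origin on the knobs' axis at counter height, z up, +y towards the column. It is bolted down. Nothing on it stands higher than the deck but the two knobs, the upper of which ends 204 mm above the counter.
- nest: The round aluminium nest 57 mm across under the foot with four short pins that keep the tag central; origin at the centre of its top face. Its height is set differently each time.
- tag: The brass tag disc in the nest, 36 mm across, 4 mm thick, loose; origin at the centre of its underside.
- foot: The sprung (5 N per mm), rubber-tipped foot, 20 mm across, below the head on the knobs' axis; origin inside its stem. It starts 8 to 16 mm above the tag, differently each time (0.7 to 1.35 rad of ring): touch has to be felt. Once it bears, the ring's torque grows beyond its friction by about 0.7 Nm per radian; bearing lightly is about 7 N, which adds some 0.08 Nm.
- spare_tag: A bystander: brass disc 32 mm across lying on the press's base plate; origin under its centre.
- dish: A bystander: white bowl 84 mm across, 28 mm high; origin under its centre.
- pill_bottle: A bystander: amber jar 40 mm across, 70 mm high; origin under its centre.
- carton: A bystander: white carton 75 by 40 by 85 mm; origin under its centre.
- pen: A bystander: black pen 130 mm long lying on the counter; origin under its middle.
- spray: A bystander: white bottle 52 mm across, 150 mm high; origin under its centre.
- cream_jar: A bystander: white jar 64 mm across, 60 mm high; origin under its centre.

How it is judged (in metres and radians):
On the way:
1. The foot bears lightly on the tag (2 to 14 N), brought down by the ring alone: the small knob is still within 0.12 rad of its start (contact force between foot and tag between 2 and 14 N and value of joint inner between -0.12 and 0.12 rad), for 0.3 s.
At the end, for the whole second after the job is handed in: The small knob is a quarter turn (within 20 degrees) clockwise of its start; the ring is still where the foot lightly bore on the tag, so that the foot now presses on the tag with 5.5 to 23 N; the tag is central in its nest within 4 mm (value of joint inner between 1.22 and 1.92 rad and contact force between foot and tag between 5.5 and 23 N and horizontal distance between tag and nest below 0.004 m); the robot touches nothing.
It fails at once if the foot is forced into the tag with more than 25 N (contact force between foot and tag above 25 N).
It fails at once if the small knob is turned while the foot is not yet on the tag (value of joint inner above 0.2 rad and contact force between foot and tag below 0.5 N).
It fails at once if the small knob is turned the wrong way (value of joint inner below -0.2 rad).
It fails at once if a bystander is disturbed by more than 20 mm (distance of any of spare_tag, dish, pill_bottle, carton, pen, spray, cream_jar from where it was at the start of the episode above 0.02 m).
It also fails if it takes over 67 s, if anything falls off the work surface, if the arm or the gripper's body presses on something with over 40 N, if the wrist force passes 120 N, or if a joint passes its speed limit or range.

## Working session

There is one attempt and no reset: what is moved stays moved. The work goes in short steps, Python scripts to look and compute and a tool call to move; the robot and the scene stay as the last step left them, time stands still between calls to the robot, and variables do not carry over. Pictures are saved under pics/ and viewed, and the job is handed in when it is done.

Besides the shell and the picture viewer there is one more tool, called after "Call:" as name(argument=value, ...) on one line, values as JSON. apply_moves: Moves the arm, as the interface text tells. Its arguments: {"type":"object","properties":{"commands":{"type":"array"},"grip_force":{"type":"number"}},"required":["commands"]}

```bash
mkdir -p pics; cat > h.py <<'E'
from plant import *
import numpy as np,cv2
def world(p,cal): return np.array(cal['R']).T@(np.array(p)-np.array(cal['t']))
E
python3 - <<'E'
from h import *
print(get_state())
for c in ['scene','side']:
    p,d=capture(c); cal=get_calibration(c)
    cv2.imwrite(f'pics/{c}0.png',p[:,:,::-1])
    for n in ['outer_knob','inner_knob','press']:
        for b in boxes_of(n,c)[:2]: print(c,n,b['score'],world(b['position'],cal).round(4))
E
```

```text
{'time_s': 0.0, 'joints': array([-4.70932469e+01,  2.05925880e+01,  6.33807215e-01, -2.11882976e-02,
       -7.01359832e+01, -1.65079537e+01]), 'qd': array([ 0.02734301,  0.08623087, -0.08188287, -0.01618563, -0.01462052,
        0.04066612]), 'joint_torque': array([-4.33679752e-04, -5.82718134e+01,  2.93046999e+01,  6.99684441e+00,
        6.78255004e-03, -1.45636864e-04]), 'tcp_pos': array([ 0.29988873, -0.60417369,  0.22560657]), 'eef_rot': array([ 1.79903482e+02, -7.83262175e-03, -1.53608410e+02]), 'contact_force': array([-0.10370108,  0.5645582 , -0.29308341]), 'moment': array([-0.02750238, -0.0096384 , -0.04212257]), 'gripper_width': 0.08761225421198922}
scene outer_knob 0.77 [ 0.5366 -0.0569  0.1726]
scene press 0.85 [ 0.5326 -0.0166  0.0347]
scene press 0.6 [ 0.5264 -0.0637  0.1986]
side press 0.79 [ 0.5125 -0.0793  0.0102]
```

View pics/scene0.png

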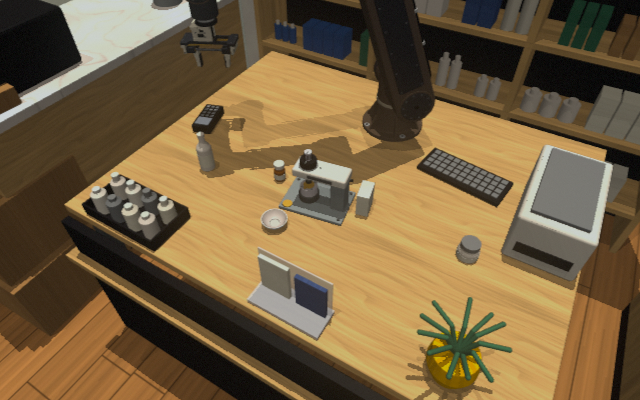

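View pics/side0.png

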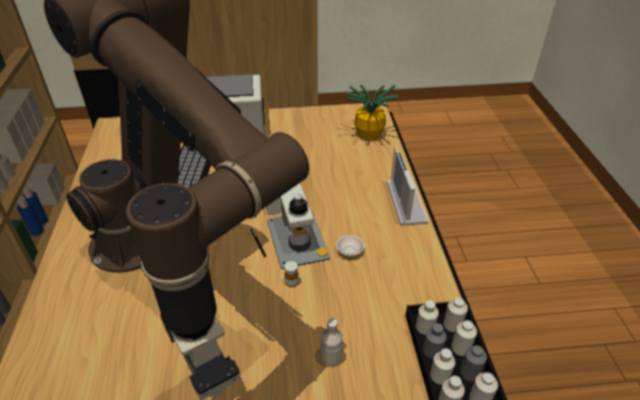

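Call:
apply_moves(commands=[{"grip":0,"slide":[-0.03,0.026,-0.04],"roll":0},{"grip":0,"slide":[-0.07,0.06,-0.07],"roll":0},{"grip":0,"slide":[-0.11,0.095,-0.1],"roll":0},{"grip":0,"slide":[-0.15,0.13,-0.11],"roll":0},{"grip":0,"slide":[-0.19,0.164,-0.11],"roll":0}])

```text
time_s: 1.02
tcp_pos: [0.3981, -0.3718, 0.338]
eef_rot: [-179.9, 0.1, -153.6]
contact_force: [1.1, 1.4, -0.2]
gripper_width: 0.0875
```

Call:
apply_moves(commands=[{"grip":0,"slide":[-0.04,0.034,0],"roll":0},{"grip":0,"slide":[-0.08,0.068,0],"roll":0},{"grip":0,"slide":[-0.12,0.102,0],"roll":0},{"grip":0,"slide":[-0.15,0.13,0],"roll":0},{"grip":0,"slide":[-0.17,0.146,0],"roll":0}])

```text
time_s: 1.65
tcp_pos: [0.4852, -0.165, 0.3369]
eef_rot: [-180.0, 0.0, -153.5]
contact_force: [-0.5, 0.0, 0.1]
gripper_width: 0.0875
```

```bash
python3 - <<'E'
from h import *
s=get_state();print(s['tcp_pos'],s['eef_rot'],s['joints'],s['moment'],s['contact_force'])
c='wrist'
cal=get_calibration(c);p,d=capture(c)
np.savez('w1.npz',p=p,d=d,**{k:np.array(v) for k,v in cal.items()})
cv2.imwrite(f'pics/w1.png',p[:,:,::-1])
for n in ['outer_knob','inner_knob','press','spray','carton']:
        for b in boxes_of(n,c)[:2]: print(c,n,b['score'],world(b['position'],cal).round(4))
E
```

```text
[ 0.48515362 -0.16500566  0.33686502] [-1.79989721e+02  4.04181010e-02 -1.53506846e+02] [ 3.19112735e+00  1.83251352e+00 -8.75298153e+00 -6.66265667e-03
 -7.93733178e+01 -6.66967510e+01] [-0.04720585 -0.03686186  0.00787834] [-0.45180032  0.02132675  0.14131965]
wrist outer_knob 0.9 [ 0.5126 -0.0779  0.1755]
wrist inner_knob 0.92 [ 0.5218 -0.0677  0.2046]
wrist press 0.83 [ 0.4943 -0.0674  0.0333]
wrist spray 0.82 [ 0.5579 -0.447   0.0957]
wrist carton 0.62 [0.4467 0.0861 0.0753]
```

View pics/w1.png

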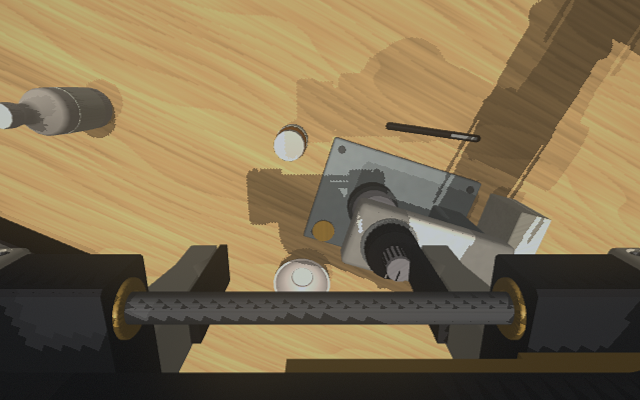

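```bash
cat >> h.py <<'E'
def cloud(d,cal):
    K=np.array(cal['mtx']);v,u=np.mgrid[:400,:640]
    P=np.stack([(u-K[0,2])/K[0,0]*d,(v-K[1,2])/K[1,1]*d,d],-1)
    return (P-np.array(cal['t']))@np.array(cal['R'])
def circ(q):
    from scipy.optimize import least_squares
    f=lambda x:np.hypot(q[:,0]-x[0],q[:,1]-x[1])-x[2]
    return least_squares(f,[*q.mean(0),.02],loss='soft_l1',f_scale=.001).x
E
python3 - <<'E'
from h import *
z=dict(np.load('w1.npz'));W=cloud(z['d'],z)
ok=(z['d']>0)&(np.hypot(W[...,0]-.522,W[...,1]+.068)<.05)
P=W[ok]
h,e=np.histogram(P[:,2],bins=np.arange(.14,.215,.002));print([(round(a,3),b) for a,b in zip(e,h)])
top=P[(P[:,2]>.200)&(P[:,2]<.21)][:,:2]
print(len(top),cv2.minEnclosingCircle(top.astype(np.float32)),top.mean(0),top.min(0),top.max(0))
r=P[(P[:,2]>.153)&(P[:,2]<.174)]
c=circ(r[:,:2]);print(c)
r=P[(P[:,2]>.182)&(P[:,2]<.200)];print(circ(r[:,:2]))
# deck
D=W[(z['d']>0)&(abs(W[...,2]-.15)<.004)&(np.hypot(W[...,0]-.52,W[...,1]+.03)<.15)]
print(len(D),np.median(D[:,2]),cv2.minAreaRect(D[:,:2].astype(np.float32)))
E
```

```text
[(np.float64(0.14), np.int64(59)), (np.float64(0.142), np.int64(92)), (np.float64(0.144), np.int64(146)), (np.float64(0.146), np.int64(380)), (np.float64(0.148), np.int64(1250)), (np.float64(0.15), np.int64(448)), (np.float64(0.152), np.int64(61)), (np.float64(0.154), np.int64(39)), (np.float64(0.156), np.int64(36)), (np.float64(0.158), np.int64(37)), (np.float64(0.16), np.int64(44)), (np.float64(0.162), np.int64(40)), (np.float64(0.164), np.int64(42)), (np.float64(0.166), np.int64(46)), (np.float64(0.168), np.int64(51)), (np.float64(0.17), np.int64(78)), (np.float64(0.172), np.int64(109)), (np.float64(0.174), np.int64(818)), (np.float64(0.176), np.int64(129)), (np.float64(0.178), np.int64(18)), (np.float64(0.18), np.int64(30)), (np.float64(0.182), np.int64(27)), (np.float64(0.184), np.int64(25)), (np.float64(0.186), np.int64(31)), (np.float64(0.188), np.int64(23)), (np.float64(0.19), np.int64(22)), (np.float64(0.192), np.int64(30)), (np.float64(0.194), np.int64(31)), (np.float64(0.196), np.int64(34)), (np.float64(0.198), np.int64(45)), (np.float64(0.2), np.int64(38)), (np.float64(0.202), np.int64(392)), (np.float64(0.204), np.int64(32)), (np.float64(0.206), np.int64(0)), (np.float64(0.208), np.int64(0)), (np.float64(0.21), np.int64(0)), (np.float64(0.212), np.int64(0))]
462 ((0.5205662250518799, -0.06810716539621353), 0.012803147546947002) [ 0.52003434 -0.06845211] [ 0.50833036 -0.07896557] [ 0.53177425 -0.05637631]
[ 0.51999718 -0.06702164  0.0257406 ]
[ 0.52052509 -0.06657909  0.01236635]
4105 0.14907275311215204 ((0.5126747488975525, -0.023435726761817932), (0.07022211700677872, 0.1720951944589615), 9.290964126586914)
```

Call:
apply_moves(commands=[{"grip":0,"slide":[-0.025,0.024,0],"roll":-10},{"grip":0,"slide":[-0.05,0.048,0],"roll":-20},{"grip":0,"slide":[-0.0747,0.0717,0],"roll":-30},{"grip":0,"slide":[-0.0747,0.0717,0],"roll":-40},{"grip":0,"slide":[-0.0747,0.0717,0],"roll":-50}])

```text
time_s: 2.58
tcp_pos: [0.5197, -0.0699, 0.3365]
eef_rot: [180.0, -0.0, -103.3]
contact_force: [0.2, -0.2, -0.1]
gripper_width: 0.0879
```

Call:
apply_moves(commands=[{"grip":0,"slide":[0,0,0.02],"roll":-10},{"grip":0,"slide":[0,0,0.04],"roll":-20},{"grip":0,"slide":[0,0,0.06],"roll":-30},{"grip":0,"slide":[0,0,0.08],"roll":-40},{"grip":0,"slide":[0,0,0.08],"roll":-40}])

```text
time_s: 3.2
tcp_pos: [0.5187, -0.0704, 0.2553]
eef_rot: [179.8, 0.1, -63.8]
contact_force: [-0.3, 0.2, -0.2]
gripper_width: 0.0874
```

```bash
python3 - <<'E'
from h import *
s=get_state();print(s['tcp_pos'],s['eef_rot'],s['joints'],s['moment'],s['contact_force'])
c='wrist'
cal=get_calibration(c);p,d=capture(c)
cv2.imwrite(f'pics/w2.png',p[:,:,::-1])
W=cloud(d,cal)
P=W[(d>0)&(np.hypot(W[...,0]-.520,W[...,1]+.0675)<.035)]
for a,b in [(.153,.174),(.182,.2)]:
  r=P[(P[:,2]>a)&(P[:,2]<b)];print(len(r),circ(r[:,:2]) if len(r)>5 else '')
s=get_state();print(s['tcp_pos'],s['eef_rot'])
E
```

```text
[ 0.51867568 -0.07042374  0.25530431] [ 1.79835899e+02  5.29216646e-02 -6.37517032e+01] [ 1.37507005e+01  5.22545918e+00 -1.55579577e+01 -1.72612287e-02
 -6.93882487e+01  1.25037729e+01] [-0.02099139  0.12378301 -0.02557109] [-0.26820839  0.19704581 -0.17852657]
602 [ 0.52066782 -0.06667099  0.0257309 ]
378 [ 0.5204762  -0.06603307  0.01239902]
[ 0.5194689  -0.07032918  0.25655652] [ 1.79939079e+02 -2.07024734e-03 -6.38842496e+01]
```

View pics/w2.png

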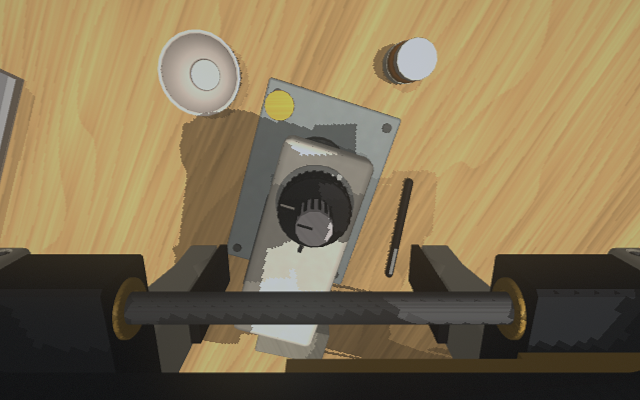

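Call:
apply_moves(commands=[{"grip":0,"slide":[-0.0024,-0.0029,0.01],"roll":0},{"grip":0,"slide":[-0.0024,-0.0029,0.04],"roll":0},{"grip":0,"slide":[-0.0024,-0.0029,0.07],"roll":0},{"grip":0,"slide":[-0.0024,-0.0029,0.098],"roll":0},{"grip":0,"slide":[-0.0024,-0.0029,0.098],"roll":0}])

```text
time_s: 3.88
tcp_pos: [0.5202, -0.0661, 0.157]
eef_rot: [179.8, 0.1, -63.7]
contact_force: [0.0, 0.2, 0.9]
gripper_width: 0.0873
```

```bash
python3 - <<'E'
from h import *
for i in range(5):
    s=get_state();print(s['tcp_pos'],s['eef_rot'],s['moment'],s['contact_force']) 
    if i<4: capture('wrist')
E
```

```text
[ 0.52016091 -0.06609703  0.15703278] [ 1.79807995e+02  5.97416971e-02 -6.37159690e+01] [-0.02428083  0.09113324 -0.02732619] [0.03551016 0.18041224 0.94442927]
[ 0.52124908 -0.06601097  0.15857107] [ 1.79935462e+02 -1.37017112e-03 -6.36650904e+01] [ 0.01269548  0.11002827 -0.04931314] [1.01084352 0.05921306 0.14555498]
[ 0.5220227  -0.06594753  0.15952894] [-1.79955095e+02 -3.83513531e-02 -6.36420023e+01] [0.049371   0.15224316 0.02409942] [0.63578171 0.50924624 1.19641409]
[ 0.52229912 -0.06584846  0.15993587] [-1.79896981e+02 -4.92849532e-02 -6.36243019e+01] [-0.03748421  0.09106579 -0.05947966] [-0.24054509 -0.62079239  0.19137893]
[ 0.52233525 -0.06583273  0.16007114] [-1.79870013e+02 -5.14543831e-02 -6.36173646e+01] [-0.03425074  0.06765468 -0.00610503] [-0.30533979 -0.20118775  0.44947444]
```

Call:
apply_moves(commands=[{"grip":0,"slide":[0.0002,0.0019,0.004],"roll":0},{"grip":0,"slide":[0.0002,0.0019,0.004],"roll":0},{"grip":0.3,"slide":[0.0002,0.0019,0.004],"roll":0},{"grip":0.4,"slide":[0.0002,0.0019,0.004],"roll":0},{"grip":0.6,"slide":[0.0002,0.0019,0.004],"roll":0}], grip_force=15)

```text
time_s: 4.7
tcp_pos: [0.5197, -0.067, 0.1546]
eef_rot: [-180.0, -0.0, -63.6]
contact_force: [-0.2, 0.2, -0.4]
gripper_width: 0.0632
```

```bash
cat >> h.py <<'E'
def avg(n=8):
    M=[];F=[];T=[];
    for i in range(n):
        s=get_state();M.append(s['moment']);F.append(s['contact_force']);T.append(s['joint_torque'][5])
        capture('wrist')
    s=get_state()
    print('t',s['time_s'],'tcp',s['tcp_pos'].round(4),'rot',s['eef_rot'].round(2),'w',round(s['gripper_width'],4),'j6',s['joints'][5].round(2))
    print('M',np.mean(M,0).round(3),'sd',np.std(M,0).round(3),'F',np.mean(F,0).round(2),'T6',np.round(T,3))
E
python3 -c "
from h import *
avg(6)"
```

```text
t 5.0 tcp [ 0.5202 -0.0668  0.1547] rot [-1.7994e+02 -1.0000e-02 -6.3590e+01] w 0.0518 j6 12.28
M [ 0.292 -0.306  0.026] sd [0.37  0.548 0.024] F [ 1.67  1.01 -0.11] T6 [-0.001 -0.001 -0.    -0.004 -0.009 -0.006]
```

Call:
apply_moves(commands=[{"grip":1,"slide":[0,0,0],"roll":0},{"grip":1,"slide":[0,0,0],"roll":0},{"grip":1,"slide":[0,0,0],"roll":5},{"grip":1,"slide":[0,0,0],"roll":10},{"grip":1,"slide":[0,0,0],"roll":10}], grip_force=45)

```text
time_s: 5.62
tcp_pos: [0.5201, -0.0668, 0.1547]
eef_rot: [-179.9, -0.0, -73.6]
contact_force: [2.9, 2.4, -1.0]
gripper_width: 0.051
```

```bash
python3 -c "
from h import *
avg(6)"
```

```text
t 5.925 tcp [ 0.52   -0.0668  0.1547] rot [-179.95    0.    -73.56] w 0.0511 j6 2.32
M [ 0.852 -1.183 -0.155] sd [0.073 0.119 0.033] F [ 3.53  2.56 -0.67] T6 [-0.602 -0.091  0.104  0.154  0.156  0.146]
```

Call:
apply_moves(commands=[{"grip":1,"slide":[0,0,0],"roll":1},{"grip":1,"slide":[0,0,0],"roll":2},{"grip":1,"slide":[0,0,0],"roll":3},{"grip":1,"slide":[0,0,0],"roll":4},{"grip":1,"slide":[0,0,0],"roll":5}])

```text
time_s: 6.55
tcp_pos: [0.52, -0.0668, 0.1547]
eef_rot: [-180.0, -0.0, -78.6]
contact_force: [3.9, 2.9, -0.6]
gripper_width: 0.0515
```

```bash
cat > r.py <<'E'
from h import *
import sys
for i in range(int(sys.argv[1]) if len(sys.argv)>1 else 3):
    if i: capture('wrist')
    s=get_state();print(round(s['time_s'],2),'yaw',s['eef_rot'][2].round(2),'qd6',s['qd'][5].round(2),'T6',s['joint_torque'][5].round(3),'M',s['moment'].round(3),'F',s['contact_force'].round(1))
E
python3 r.py 4
```

```text
6.55 yaw -78.59 qd6 -7.92 T6 0.012 M [ 1.072 -1.441  0.189] F [ 3.9  2.9 -0.6]
6.6 yaw -78.65 qd6 1.35 T6 -0.085 M [ 1.08  -1.399  0.202] F [4.2 2.7 0.5]
6.65 yaw -78.59 qd6 0.5 T6 -0.334 M [ 1.081 -1.41   0.2  ] F [ 4.2  2.1 -0.9]
6.7 yaw -78.58 qd6 0.19 T6 -0.202 M [ 1.017 -1.393  0.172] F [ 4.7  2.5 -0.2]
```

Call:
apply_moves(commands=[{"grip":1,"slide":[0,0,0],"roll":1},{"grip":1,"slide":[0,0,0],"roll":2},{"grip":1,"slide":[0,0,0],"roll":3},{"grip":1,"slide":[0,0,0],"roll":4},{"grip":1,"slide":[0,0,0],"roll":5}])

```text
time_s: 7.32
tcp_pos: [0.52, -0.0669, 0.1547]
eef_rot: [-180.0, -0.0, -83.6]
contact_force: [3.8, 3.0, -0.6]
gripper_width: 0.0511
```

```bash
python3 r.py 4
```

```text
7.33 yaw -83.61 qd6 -8.0 T6 0.014 M [ 1.067 -1.356  0.251] F [ 3.8  3.  -0.6]
7.38 yaw -83.66 qd6 1.44 T6 -0.085 M [ 1.071 -1.447  0.217] F [ 3.7  4.  -0.2]
7.42 yaw -83.6 qd6 0.6 T6 -0.334 M [ 1.095 -1.347  0.227] F [ 4.6  2.9 -1. ]
7.47 yaw -83.59 qd6 0.17 T6 -0.203 M [ 1.035 -1.343  0.142] F [ 4.5  3.2 -0.7]
```

Call:
apply_moves(commands=[{"grip":1,"slide":[0,0,0],"roll":1},{"grip":1,"slide":[0,0,0],"roll":2},{"grip":1,"slide":[0,0,0],"roll":3},{"grip":1,"slide":[0,0,0],"roll":4},{"grip":1,"slide":[0,0,0],"roll":5}])

```text
time_s: 8.1
tcp_pos: [0.5199, -0.0669, 0.1547]
eef_rot: [-180.0, 0.0, -88.6]
contact_force: [3.9, 1.8, 0.6]
gripper_width: 0.0512
```

```bash
python3 r.py 4
```

```text
8.1 yaw -88.61 qd6 -8.02 T6 0.015 M [ 1.172 -1.373  0.203] F [3.9 1.8 0.6]
8.15 yaw -88.66 qd6 1.43 T6 -0.085 M [ 1.131 -1.364  0.171] F [ 3.8  3.3 -0.5]
8.2 yaw -88.61 qd6 0.63 T6 -0.334 M [ 1.121 -1.402  0.167] F [ 3.9  2.3 -0.1]
8.25 yaw -88.59 qd6 0.11 T6 -0.203 M [ 1.084 -1.313  0.166] F [ 4.8  2.8 -0.5]
```

Call:
apply_moves(commands=[{"grip":1,"slide":[0,0,0],"roll":1},{"grip":1,"slide":[0,0,0],"roll":2},{"grip":1,"slide":[0,0,0],"roll":3},{"grip":1,"slide":[0,0,0],"roll":4},{"grip":1,"slide":[0,0,0],"roll":5}])

```text
time_s: 8.88
tcp_pos: [0.5199, -0.0669, 0.1547]
eef_rot: [-180.0, 0.0, -93.6]
contact_force: [3.5, 3.3, -0.5]
gripper_width: 0.0509
```

```bash
python3 r.py 4
```

```text
8.88 yaw -93.62 qd6 -7.95 T6 0.012 M [ 1.145 -1.329  0.233] F [ 3.5  3.3 -0.5]
8.93 yaw -93.67 qd6 1.39 T6 -0.085 M [ 1.166 -1.313  0.214] F [ 3.9  2.8 -0. ]
8.97 yaw -93.61 qd6 0.83 T6 -0.334 M [ 1.144 -1.296  0.123] F [ 3.6  2.  -0.4]
9.03 yaw -93.6 qd6 0.1 T6 -0.203 M [ 1.169 -1.275  0.083] F [4.3 3.1 0.5]
```

Call:
apply_moves(commands=[{"grip":1,"slide":[0,0,0],"roll":1},{"grip":1,"slide":[0,0,0],"roll":2},{"grip":1,"slide":[0,0,0],"roll":3},{"grip":1,"slide":[0,0,0],"roll":4},{"grip":1,"slide":[0,0,0],"roll":5}])

```text
time_s: 9.65
tcp_pos: [0.5199, -0.0668, 0.1547]
eef_rot: [-180.0, 0.0, -98.6]
contact_force: [4.6, 3.8, 0.9]
gripper_width: 0.0512
```

```bash
python3 r.py 4
```

```text
9.65 yaw -98.62 qd6 -7.86 T6 0.012 M [ 1.205 -1.293  0.248] F [4.6 3.8 0.9]
9.7 yaw -98.67 qd6 1.53 T6 -0.086 M [ 1.267 -1.309  0.158] F [3.7 2.9 1.1]
9.75 yaw -98.61 qd6 0.75 T6 -0.345 M [ 1.276 -1.311  0.101] F [4.6 4.  0.2]
9.8 yaw -98.59 qd6 0.22 T6 -0.203 M [ 1.214 -1.307  0.138] F [3.3 2.4 0.9]
```

Call:
apply_moves(commands=[{"grip":1,"slide":[0,0,0],"roll":1},{"grip":1,"slide":[0,0,0],"roll":2},{"grip":1,"slide":[0,0,0],"roll":3},{"grip":1,"slide":[0,0,0],"roll":4},{"grip":1,"slide":[0,0,0],"roll":5}])

```text
time_s: 10.42
tcp_pos: [0.5198, -0.0669, 0.1547]
eef_rot: [-180.0, 0.0, -103.6]
contact_force: [4.3, 3.7, 1.3]
gripper_width: 0.0511
```

```bash
python3 r.py 4; python3 - <<'E'
from h import *
p,d=capture('wrist');cv2.imwrite('pics/w3.png',p[:,:,::-1])
p,d=capture('scene');cv2.imwrite('pics/s3.png',cv2.resize(p[130:230,240:400,::-1],None,fx=5,fy=5,interpolation=cv2.INTER_CUBIC))
E
```

```text
10.43 yaw -103.62 qd6 -7.94 T6 0.011 M [ 1.309 -1.254  0.246] F [4.3 3.7 1.3]
10.47 yaw -103.66 qd6 1.32 T6 -0.09 M [ 1.233 -1.223  0.148] F [3.6 3.5 0.3]
10.53 yaw -103.61 qd6 0.64 T6 -0.34 M [ 1.296 -1.248  0.159] F [ 4.1  3.7 -0.5]
10.57 yaw -103.59 qd6 0.11 T6 -0.203 M [ 1.272 -1.23   0.137] F [ 4.3  3.2 -0.1]
```

View pics/w3.png

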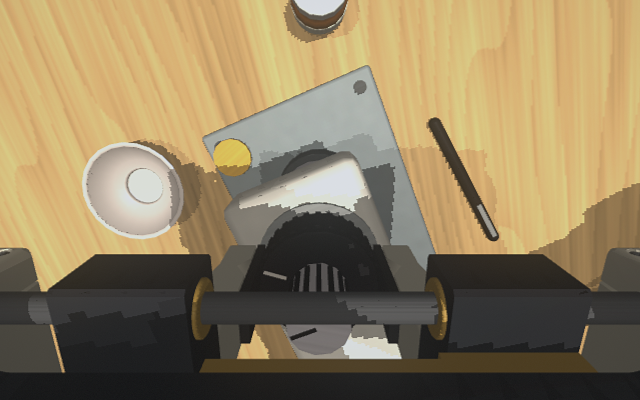

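View pics/s3.png

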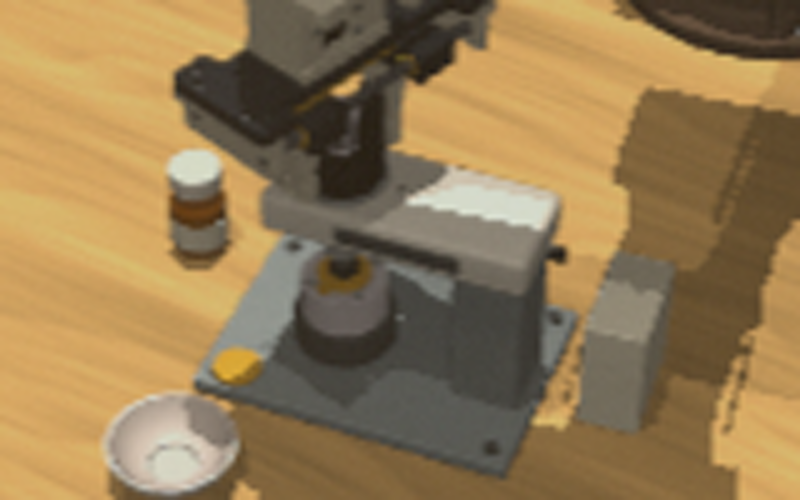

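Call:
apply_moves(commands=[{"grip":1,"slide":[0,0,0],"roll":1},{"grip":1,"slide":[0,0,0],"roll":2},{"grip":1,"slide":[0,0,0],"roll":3},{"grip":1,"slide":[0,0,0],"roll":4},{"grip":1,"slide":[0,0,0],"roll":5}])

```text
time_s: 11.3
tcp_pos: [0.5198, -0.0668, 0.1547]
eef_rot: [-180.0, 0.0, -108.6]
contact_force: [3.6, 3.3, 0.8]
gripper_width: 0.0512
```

```bash
python3 r.py 4
```

```text
11.3 yaw -108.61 qd6 -7.92 T6 0.011 M [ 1.345 -1.155  0.186] F [3.6 3.3 0.8]
11.35 yaw -108.66 qd6 1.36 T6 -0.086 M [ 1.415 -1.233  0.185] F [3.4 3.3 0.2]
11.4 yaw -108.61 qd6 0.72 T6 -0.335 M [ 1.376 -1.204  0.112] F [3.2 3.8 1.6]
11.45 yaw -108.59 qd6 0.07 T6 -0.204 M [ 1.35  -1.215  0.129] F [2.9 3.7 0.2]
```

Call:
apply_moves(commands=[{"grip":1,"slide":[0,0,0],"roll":1},{"grip":1,"slide":[0,0,0],"roll":2},{"grip":1,"slide":[0,0,0],"roll":3},{"grip":1,"slide":[0,0,0],"roll":4},{"grip":1,"slide":[0,0,0],"roll":5}])

```text
time_s: 12.08
tcp_pos: [0.5198, -0.0668, 0.1547]
eef_rot: [-180.0, 0.0, -113.6]
contact_force: [3.2, 4.3, 0.5]
gripper_width: 0.051
```

```bash
python3 r.py 4
python3 - <<'E'
from h import *
p,d=capture('scene');cv2.imwrite('pics/s4.png',cv2.resize(p[165:210,285:335,::-1],None,fx=12,fy=12,interpolation=cv2.INTER_CUBIC))
E
```

```text
12.07 yaw -113.61 qd6 -7.96 T6 -0.041 M [ 1.503 -1.043  0.281] F [3.2 4.3 0.5]
12.12 yaw -113.67 qd6 1.32 T6 -0.139 M [ 1.455 -1.066  0.229] F [3.4 3.3 0.8]
12.18 yaw -113.61 qd6 0.56 T6 -0.383 M [ 1.52  -1.069  0.263] F [4.4 4.  1.1]
12.22 yaw -113.59 qd6 0.13 T6 -0.25 M [ 1.519 -1.056  0.204] F [4.5 3.9 1.2]
```

View pics/s4.png

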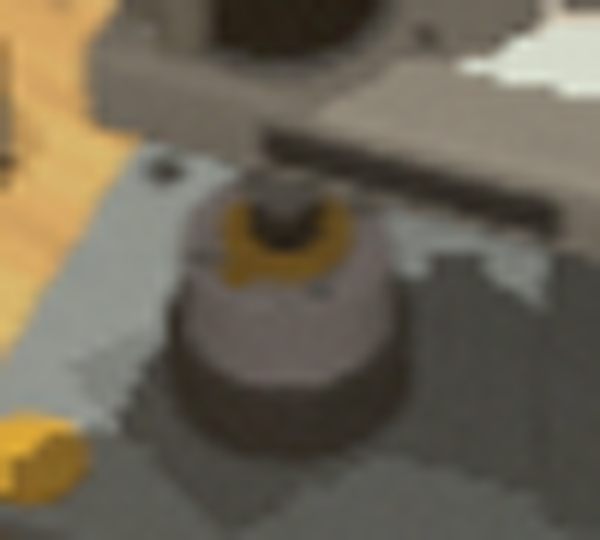

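Call:
apply_moves(commands=[{"grip":1,"slide":[0,0,0],"roll":0},{"grip":1,"slide":[0,0,0],"roll":0},{"grip":1,"slide":[0,0,0],"roll":1},{"grip":1,"slide":[0,0,0],"roll":2},{"grip":1,"slide":[0,0,0],"roll":3}])

```text
time_s: 12.9
tcp_pos: [0.5197, -0.0668, 0.1548]
eef_rot: [-180.0, 0.0, -116.6]
contact_force: [1.7, 4.4, 0.8]
gripper_width: 0.0513
```

```bash
python3 r.py 10
```

```text
12.9 yaw -116.62 qd6 -7.95 T6 -0.073 M [ 1.641 -0.933  0.32 ] F [1.7 4.4 0.8]
12.95 yaw -116.67 qd6 1.31 T6 -0.165 M [ 1.602 -0.924  0.293] F [2.6 3.8 1.9]
13.0 yaw -116.61 qd6 0.59 T6 -0.412 M [ 1.552 -0.911  0.207] F [3.  4.4 2.4]
13.05 yaw -116.59 qd6 0.17 T6 -0.281 M [ 1.579 -0.933  0.245] F [3.2 5.3 1.4]
13.1 yaw -116.59 qd6 -0.04 T6 -0.234 M [ 1.568 -1.02   0.212] F [3.1 4.1 2.3]
13.15 yaw -116.59 qd6 0.0 T6 -0.223 M [ 1.572 -0.906  0.211] F [3.2 3.8 1.5]
13.2 yaw -116.59 qd6 -0.13 T6 -0.221 M [ 1.612 -0.977  0.254] F [3.7 4.  1.9]
13.25 yaw -116.59 qd6 0.01 T6 -0.221 M [ 1.607 -0.95   0.208] F [2.9 4.6 1.6]
13.3 yaw -116.59 qd6 -0.15 T6 -0.221 M [ 1.568 -0.934  0.206] F [3.1 4.2 2.3]
13.35 yaw -116.59 qd6 -0.06 T6 -0.22 M [ 1.589 -1.006  0.214] F [2.3 3.2 0.8]
```

Call:
apply_moves(commands=[{"grip":0,"slide":[0,0,0],"roll":0},{"grip":0,"slide":[0,0,0],"roll":0},{"grip":0,"slide":[0,0,0],"roll":0},{"grip":0,"slide":[0,0,-0.013],"roll":0},{"grip":0,"slide":[0,0,-0.0265],"roll":0}], grip_force=15)

```text
time_s: 13.98
tcp_pos: [0.5198, -0.0671, 0.1822]
eef_rot: [-180.0, -0.0, -116.6]
contact_force: [0.5, -0.7, -0.3]
gripper_width: 0.0873
```

```bash
python3 -c "
from h import *
avg(5)
p,d=capture('wrist');cv2.imwrite('pics/w5.png',p[:,:,::-1])
cal=get_calibration('wrist');W=cloud(d,cal)
P=W[(d>0)&(np.hypot(W[...,0]-.520,W[...,1]+.0675)<.035)]
for a,b in [(.153,.174),(.182,.2)]:
  r=P[(P[:,2]>a)&(P[:,2]<b)];print(len(r),circ(r[:,:2]) if len(r)>5 else '')
"
```

```text
t 14.225 tcp [ 0.5196 -0.0669  0.1812] rot [-1.7999e+02  2.0000e-02 -1.1660e+02] w 0.0875 j6 -40.73
M [ 0.015  0.009 -0.001] sd [0.039 0.078 0.031] F [ 0.46 -0.16  0.45] T6 [-0.002 -0.004 -0.004  0.     0.001]
1433 [ 0.52013319 -0.06701951  0.02562896]
996 [ 0.52046819 -0.06633945  0.01236921]
```

View pics/w5.png

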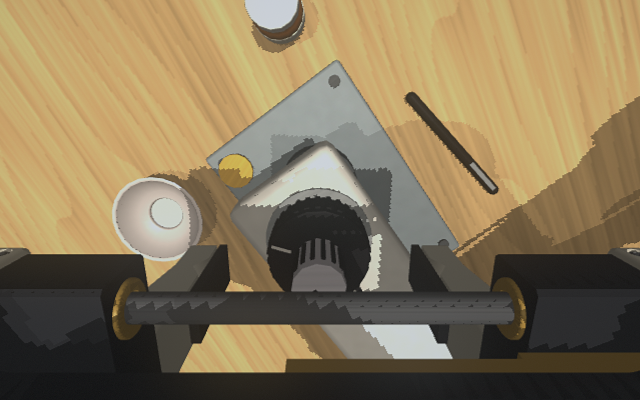

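Call:
apply_moves(commands=[{"grip":0.6,"slide":[0,0,0],"roll":0},{"grip":0.65,"slide":[0,0,0],"roll":0},{"grip":0.7,"slide":[0,0,0],"roll":0},{"grip":0.8,"slide":[0,0,0],"roll":0},{"grip":1,"slide":[0,0,0],"roll":0}], grip_force=25)

```text
time_s: 14.9
tcp_pos: [0.5196, -0.067, 0.181]
eef_rot: [180.0, -0.0, -116.6]
contact_force: [-0.5, -0.3, 0.1]
gripper_width: 0.0429
```

```bash
python3 r.py 5; python3 -c "
from h import *
print(get_state()['gripper_width'])"
```

```text
14.9 yaw -116.6 qd6 0.09 T6 -0.0 M [ 0.045  0.012 -0.004] F [-0.5 -0.3  0.1]
14.95 yaw -116.6 qd6 -0.04 T6 -0.0 M [-0.016  0.052  0.028] F [-0.   0.5  0.2]
15.0 yaw -116.6 qd6 -0.0 T6 -0.0 M [-0.044  0.095  0.017] F [ 0.4  1.4 -0.6]
15.05 yaw -116.6 qd6 0.04 T6 -0.0 M [0.027 0.109 0.003] F [-0.2 -0.4 -0.3]
15.1 yaw -116.6 qd6 -0.05 T6 -0.0 M [-0.017  0.016  0.04 ] F [0.2 0.8 1.1]
0.027301745179172485
```

Call:
apply_moves(commands=[{"grip":1,"slide":[0,0,0],"roll":0},{"grip":1,"slide":[0,0,0],"roll":0},{"grip":1,"slide":[0,0,0],"roll":3},{"grip":1,"slide":[0,0,0],"roll":6},{"grip":1,"slide":[0,0,0],"roll":10}])

```text
time_s: 15.72
tcp_pos: [0.5196, -0.067, 0.1811]
eef_rot: [180.0, -0.0, -126.7]
contact_force: [0.0, 0.8, 0.4]
gripper_width: 0.0233
```

```bash
python3 r.py 4; python3 -c "
from h import *
print(get_state()['gripper_width'],get_state()['tcp_pos'])"
```

```text
15.72 yaw -126.71 qd6 -32.18 T6 0.984 M [0.012 0.021 0.062] F [0.  0.8 0.4]
15.78 yaw -126.91 qd6 6.21 T6 0.656 M [-0.011 -0.02   0.107] F [ 0.9  0.6 -0.3]
15.82 yaw -126.65 qd6 3.7 T6 -0.746 M [-0.033 -0.012 -0.038] F [ 0.6  1.  -0.8]
15.88 yaw -126.54 qd6 1.25 T6 -0.325 M [ 0.024 -0.077 -0.019] F [ 0.6 -0.4 -0.2]
0.02330552132368526 [ 0.51966592 -0.066953    0.1810902 ]
```

Call:
apply_moves(commands=[{"grip":1,"slide":[0,0,0],"roll":5},{"grip":1,"slide":[0,0,0],"roll":10},{"grip":1,"slide":[0,0,0],"roll":15},{"grip":1,"slide":[0,0,0],"roll":20},{"grip":1,"slide":[0,0,0],"roll":25}])

```text
time_s: 16.5
tcp_pos: [0.5194, -0.0667, 0.1811]
eef_rot: [180.0, -0.0, -151.7]
contact_force: [-2.3, 2.5, 1.5]
gripper_width: 0.023
```

Call:
apply_moves(commands=[{"grip":1,"slide":[0,0,0],"roll":5},{"grip":1,"slide":[0,0,0],"roll":10},{"grip":1,"slide":[0,0,0],"roll":15},{"grip":1,"slide":[0,0,0],"roll":20},{"grip":1,"slide":[0,0,0],"roll":25}])

```text
time_s: 17.12
tcp_pos: [0.5193, -0.0663, 0.1811]
eef_rot: [179.9, -0.0, -176.7]
contact_force: [-1.6, 4.4, 1.9]
gripper_width: 0.0232
```

Call:
apply_moves(commands=[{"grip":1,"slide":[0,0,0],"roll":5},{"grip":1,"slide":[0,0,0],"roll":10},{"grip":1,"slide":[0,0,0],"roll":15},{"grip":1,"slide":[0,0,0],"roll":20},{"grip":1,"slide":[0,0,0],"roll":25}])

```text
time_s: 17.75
tcp_pos: [0.5194, -0.066, 0.1811]
eef_rot: [179.9, -0.0, 158.3]
contact_force: [-2.1, 6.2, 2.9]
gripper_width: 0.0233
```

Call:
apply_moves(commands=[{"grip":1,"slide":[0,0,0],"roll":2},{"grip":1,"slide":[0,0,0],"roll":4},{"grip":1,"slide":[0,0,0],"roll":5},{"grip":1,"slide":[0,0,0],"roll":5},{"grip":1,"slide":[0,0,0],"roll":5}])

```text
time_s: 18.38
tcp_pos: [0.5195, -0.0659, 0.1811]
eef_rot: [179.9, -0.0, 153.5]
contact_force: [-2.7, 5.9, 1.5]
gripper_width: 0.0233
```

```bash
python3 r.py 3; python3 -c "
from h import *
print(get_state()['joints'],get_state()['gripper_width'],get_state()['tcp_pos'])"
```

```text
18.38 yaw 153.51 qd6 0.02 T6 -0.012 M [2.106 0.757 0.024] F [-2.7  5.9  1.5]
18.43 yaw 153.51 qd6 -0.05 T6 -0.01 M [ 2.078  0.791 -0.055] F [-1.8  5.   1.8]
18.48 yaw 153.51 qd6 0.05 T6 -0.009 M [2.136 0.753 0.046] F [-2.2  6.3  1.4]
[ 1.41833071e+01  8.37809065e+00 -2.20187003e+01 -1.03003912e-01
 -5.95900750e+01 -1.30620749e+02] 0.023432166969221315 [ 0.51943616 -0.0659491   0.18106699]
```

Call:
apply_moves(commands=[{"grip":0,"slide":[0,0,0],"roll":0},{"grip":0,"slide":[0,0,0],"roll":0},{"grip":0,"slide":[0,0,0],"roll":0},{"grip":0,"slide":[0,0,-0.02],"roll":0},{"grip":0,"slide":[0,0,-0.05],"roll":0}])

```text
time_s: 19.1
tcp_pos: [0.519, -0.0672, 0.2308]
eef_rot: [-179.9, -0.1, 153.4]
contact_force: [1.2, 0.2, -0.0]
gripper_width: 0.0675
```

Call:
apply_moves(commands=[{"grip":0,"slide":[0,0,-0.04],"roll":-10},{"grip":0,"slide":[0,0,-0.06],"roll":-20},{"grip":0,"slide":[0,0,-0.06],"roll":-30},{"grip":0,"slide":[0,0,-0.06],"roll":-40},{"grip":0,"slide":[0,0,-0.06],"roll":-50}])

```text
time_s: 19.73
tcp_pos: [0.5196, -0.0671, 0.2911]
eef_rot: [-180.0, -0.0, -156.3]
contact_force: [0.5, -0.3, -0.0]
gripper_width: 0.0876
```

Call:
apply_moves(commands=[{"grip":0,"slide":[0,0,0],"roll":-10},{"grip":0,"slide":[0,0,0],"roll":-20},{"grip":0,"slide":[0,0,0],"roll":-30},{"grip":0,"slide":[0,0,0],"roll":-40},{"grip":0,"slide":[0,0,0],"roll":-40}])

```text
time_s: 20.35
tcp_pos: [0.5196, -0.0671, 0.291]
eef_rot: [180.0, -0.0, -116.7]
contact_force: [-0.4, -0.0, -0.2]
gripper_width: 0.0874
```

```bash
python3 r.py 2; python3 - <<'E'
from h import *
print(get_state()['tcp_pos'],get_state()['gripper_width'])
cal=get_calibration('wrist');p,d=capture('wrist');cv2.imwrite('pics/w6.png',p[:,:,::-1])
W=cloud(d,cal)
P=W[(d>0)&(np.hypot(W[...,0]-.520,W[...,1]+.0667)<.035)]
t=P[(P[:,2]>.196)];print('inner top',np.median(t[:,2]))
p,d=capture('scene');cv2.imwrite('pics/s6.png',cv2.resize(p[130:230,240:400,::-1],None,fx=5,fy=5,interpolation=cv2.INTER_CUBIC))
E
```

```text
20.35 yaw -116.66 qd6 -5.67 T6 1.534 M [ 0.066  0.065 -0.047] F [-0.4 -0.  -0.2]
20.4 yaw -116.82 qd6 -1.23 T6 0.59 M [0.012 0.06  0.047] F [0.  0.1 0.9]
[ 0.51959808 -0.06708909  0.29098119] 0.08733274173479572
inner top 0.3850073031204757
```

View pics/w6.png

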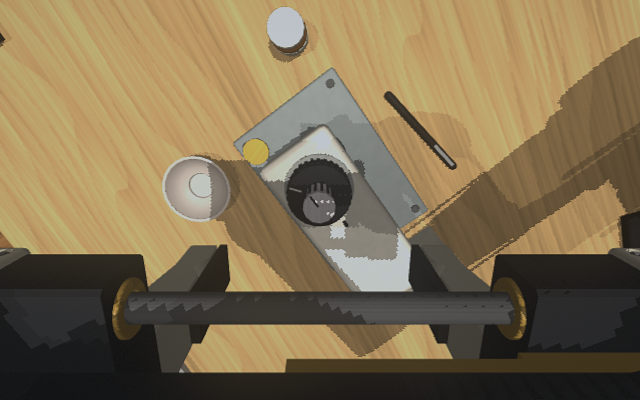

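View pics/s6.png

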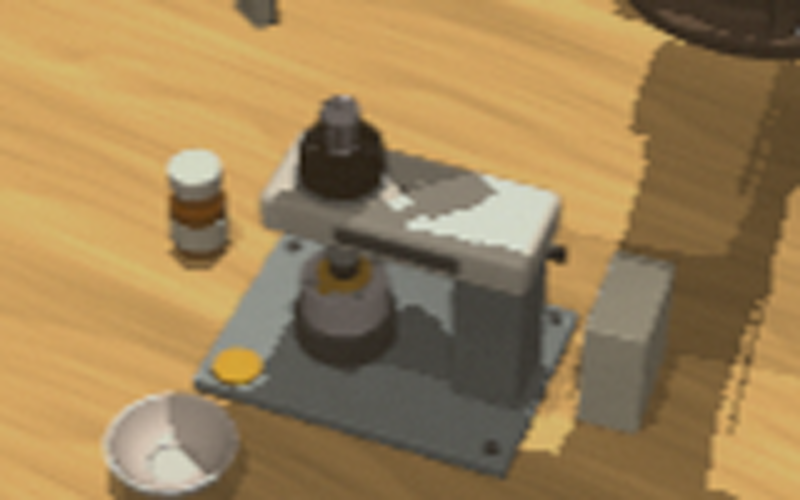

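```bash
python3 - <<'E'
import cv2,numpy as np
a=cv2.imread('pics/w2.png')[160:265,260:370];b=cv2.imread('pics/w6.png')[145:235,270:370]
a=cv2.resize(a,(390,390),interpolation=cv2.INTER_CUBIC);b=cv2.resize(b,(390,390),interpolation=cv2.INTER_CUBIC)
cv2.imwrite('pics/cmp.png',np.hstack([a,b]))
E
```

```text
(no output)
```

View pics/cmp.png

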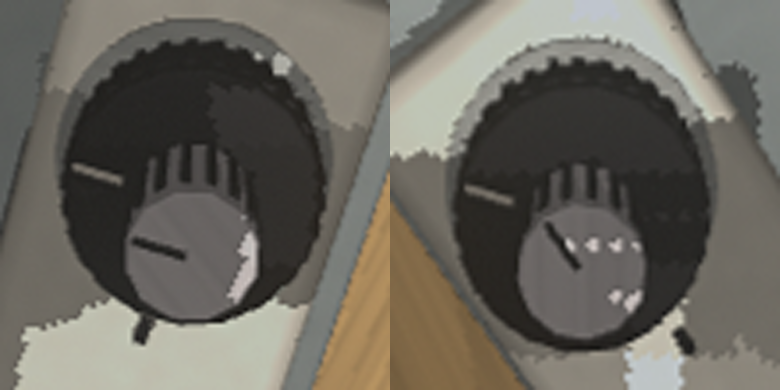

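```bash
python3 -c "
from plant import *
print(close_job(),get_state()['time_s'])"
```

```text
the job is handed in; nothing more can be done
the job is handed in; nothing more can be done
```

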